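# Snap the back onto a deck watch

### The job

Close the deck watch that lies dial down in the case holder: lay its loose steel back over the open case with the opening lip at the crown, only resting there, and let go of it; then take the pressing die by its handle and press the back down until it clicks and is fully home all round. Do not ease off at the click: keep pressing, and finish still holding the die upright and bearing firmly down on the back with it. Do not disturb the other things on the bench.

Things in the scene. Friction and masses are not known exactly. Their poses are not given: they have to be found in the camera images.
- holder: Case holder fixed to the bench: aluminium disc, 88 mm across, two black jaws, white pins, a clamp screw reaching 61 mm out to -y. In it, centred, a steel deck watch, 60 mm across, dial down, open side up, movement in view; pendant, crown and bow reach 52 mm out to +x. All but the watch's rim and stem is below 28.5 mm. Origin: centre of the disc's underside, on the bench; z up; +x to the crown.
- seat (a point): Centre of the flat shoulder of the open watch case, 28 mm above the bench (holder axes, +x to the crown). Inside the shoulder stands a tapered rim, 40 mm across, 8.5 mm high, with six springy lugs; the back goes over it. Laid on loosely, the back rests on the lugs with its origin 3 to 5 mm above this point; home, its origin is at this point and its skirt stands on the shoulder.
- rim (a point): Centre of the top of the watch's snap rim, 8.5 mm above seat. The tapered rim guides the loose back onto its lugs; it may come to rest a little askew, up to 12 degrees, and pressing squares it. It goes down about 2.5 mm against a resistance that climbs to 8 to 15 N, then clicks: the resistance vanishes and it springs down 2 mm by itself and stays.
- stem (a point): Middle of the stem tube, 3 mm thick, that lies on the case shoulder on the crown side, from 18 to 27 mm out from the centre; this point is 23 mm out, 1.5 mm above seat. The back goes home only if the gap in its skirt, under its lip, is over the tube, within about 8 degrees.
- crown (a point): Middle of the outer end of the brass winding crown (10 mm in diameter), 41 mm from the watch's centre and 22.5 mm above the bench.
- back: Loose press-fit back of the watch: polished steel cap, 48 mm across, 11 mm high, 35 g, lying outer side up. Flat top 45 mm across with an engraved ring; 9 mm high skirt with an inner bead and a 32 degree gap under the opening lip, a 9 mm wide tongue that sticks out of the rim to 28 mm from the centre. Origin: centre of its underside; z up; +x to the lip.
- lip (a point): Point on the opening lip of the back, 26 mm from the back's centre along its +x, 9 mm above its underside.
- die: Hand pressing die, 110 g, standing on the bench: flat white nylon foot, 38 mm in diameter, 14 mm high, with an upright blue handle, 23 mm in diameter, that rises to 62 mm. Origin: centre of the foot's underside; z up along the handle.
- die_grip (a point): Middle of the die's handle, on its axis, 34 mm above its underside.
- dust_cover: Clear dust cover with a white knob, 94 mm in diameter, 75 mm high; leave alone. Origin: centre of its underside.
- screwdrivers: Black round stand, 84 mm in diameter, with six screwdrivers with coloured ends up to 128 mm high; leave alone. Origin: centre of its underside.
- gift_box: Closed watch box, white over black, 130 x 130 x 43 mm; leave alone. Origin: centre of its underside.
- loupe: White eye loupe, 34 mm in diameter, 27 mm high; leave alone. Origin: centre of its underside.

How it is judged:
On the way, in this order (a step that is already met when the one before it is completed fails the run):
1. the back rests over the rim of the open case, lip at the crown, let go and not yet pressed home (horizontal distance between back and seat below 0.005 m and z of back in the frame of seat between 0.002 and 0.008 m and x of lip in the frame of seat above 0.02 m and y of lip in the frame of seat between -0.008 and 0.008 m and angle between back's own z axis and vertical below 0.3 rad and contact force between the fingers and back below 0.1 N), for 0.2 s.
2. the back is home all round and the die goes on bearing on it after the click (z of back in the frame of seat below 0.0012 m and angle between back's own z axis and vertical below 0.05 rad and contact force between die and back above 5 N and contact force between the fingers and die above 2 N), for 0.5 s.
At the end, for the whole second after the job is handed in: The back is snapped home on the watch: centred within 2 mm, within 1.2 mm of the shoulder and level within 0.05 rad, lip at the crown (0.2 rad); the die, held upright (0.15 rad) in the fingers, still bears on it with more than 5 N, and the robot itself does not touch the back (all of step 2 and horizontal distance between back and seat below 0.002 m and z of back in the frame of seat above -0.0015 m and x of lip in the frame of seat above 0.02 m and angle between the x axis of back and the x axis of holder, either way round below 0.2 rad and contact force between the arm and back below 0.1 N and angle between die's own z axis and vertical below 0.15 rad); the arm keeps its last pose, push and grip.
It fails at once if the dust cover, screwdrivers, watch box or loupe is moved by more than 15 mm (distance of any of dust_cover, screwdrivers, gift_box, loupe from where it was at the start of the episode above 0.015 m).
It also fails if it takes over 58 s, if anything falls off the work surface, if the arm or the gripper's body presses on something with over 40 N, if the wrist force passes 120 N, or if a joint passes its speed limit or range.

### The arm

A 6-joint arm with a two-finger parallel gripper is mounted at the origin on the work surface. World frame = base frame: x ahead of the robot, y to its left, z up, the work surface at z = 0. Lengths are in m, angles in rad, forces in N, time in s.
With the tool pointing down it reaches from about 0.35 to 0.775 m from the base axis. Payload 5.5 kg.
Tool frame: the origin (TCP) lies midway between the tips of the shut fingers; the grasp point (between the pads) lies 19 mm behind it; z points along the fingers, y is the line along which they close (so a half turn about z gives the same grasp; the last joint's range is limited). The gripper opens to 85 mm and grips with 20 to 120 N. Pads are 22 mm wide; open, the fingers measure 114 mm over their backs; the gripper's body (76 mm by 85 mm) begins 54 mm behind the grasp point. The pads swing forward as they close: fully open they stand 13 mm farther back than shut.
Start: joints at [1.126, 0.313, 0.046, 1.304, 0, 1.431], TCP at [0.173, 0.549, 0.231] pointing down, gripper open.
Joint ranges: [-2.76, 2.76], [-0.86, 1.69], [-1.03, 1.26], [-2.2, 2.34], [-1.47, 1.5], [-3.14, 3.14]. Speed limits (rad/s): [2.57, 2.57, 3.14, 3.14, 3.14, 3.14].

### API

Orientations are given as a unit quaternion [w, x, y, z].
In Python, from workcell import env gives the robot as it stands. The module is installed in compiled form; this text tells all that it offers.
- The arm moves only by the tool carry_out, never from a script. Its argument "series" is a list of rows, each an object with "delta_rot": the turn, a rotation vector about the world's x, y, z normalised to -1 to 1, where 1 is 0.1 rad, a list of three; "travel": the shift along the world's x, y, z normalised to -1 to 1, where 1 is 0.025 m, a list of three; "fingers": the closure, from -1 (fully open) to 1 (shut). In form: [{"delta_rot": [ax, ay, az], "travel": [tx, ty, tz], "fingers": fingers}, ...]. A call has 1 to 5 rows; each row shifts and turns the commanded pose from where the row before left it; what a row does not reach is not made up. A row lasts 1/8 s, in which the tool goes at most 62.5 mm and 10.7 degrees, less where a joint would pass 70% of its speed; a pose out of reach is approached as far as the arm can. A call with a number of a shift or a turn outside -1 to 1 is refused whole. A call with a gripper value outside its range is refused whole. The fingers move at their own pace and stop on an object; "squeeze" is the grip in N (left out, the last holds). Time passes only in rows, so rows that do not move let the fingers close. It gives the time, the measured TCP pose, the force, the opening and the grip force at its end, in the units of the state.
- env.get_state(): the state, without advancing time (a new reading comes with each control period).
- env.read_camera(name): name is "scene" or "side" or "wrist"; returns a dict with "color" (420x560x3 uint8, red, green, blue), "fx", "fy", "cx", "cy" (pixels), "world_from_camera" (4x4, takes a point from camera to world coordinates); the wrist camera has in their place "hand_eye" (4x4, takes a point from camera to tool coordinates, whose origin is the TCP and whose axes are the flange's). Camera axes: x right, y up, looking along -z (the intrinsics and any distortion apply to the point x, -y, -z); pixel columns grow to the right and rows downward; lengths in m; the calibration is good to about 2 mm. A picture is of the moment at which its call begins: read the wrist's pose just before it. There is no depth.
- env.hand_in(): hands the job in; it is judged then, once.
The state is a dict: "clock": time; "joint_pos": joint angles; "qvel": joint speeds; "tau": joint torques, N m; "tcp_pos": TCP position; "orientation": TCP orientation; "wrist_force": force on the tool from outside, world axes, zero at the start; "ft_torque": the same for the moment, N m; "finger_gap": finger opening in m; "grip_force": force on a finger pad.
Only numpy, scipy, OpenCV 4.12 (cv2) and the standard library are available. Lean on these libraries where they do the work, as an engineer would, in place of code of your own. Each camera call takes 0.05 s, during which the arm holds its last target. There are 200 camera calls.

## Working session

There is one attempt and no reset: what is moved stays moved. The work goes in short steps, Python scripts to look and compute and a tool call to move; the robot and the scene stay as the last step left them, time stands still between calls to the robot, and variables do not carry over. Pictures are saved under pics/ and viewed, at most 10 in all, crops included, and the job is handed in when it is done.

Besides the shell and the picture viewer there is one more tool, called after "Emit:" as a command line: name --argument value ..., lists and objects as JSON in quotes. carry_out: Moves the arm, as the interface text tells. Its arguments: {"type":"object","properties":{"series":{"type":"array","items":{"type":"object","properties":{"delta_rot":{"type":"array","items":{"type":"number"}},"travel":{"type":"array","items":{"type":"number"}},"fingers":{"type":"number"}}}},"squeeze":{"type":"number"}},"required":["series"]}

```bash
mkdir -p pics
python3 - <<'E'
from workcell import env
import cv2,numpy as np
s=env.get_state()
print({k:np.round(v,4).tolist() for k,v in s.items()})
for n in ("scene","side","wrist"):
    c=env.read_camera(n); cv2.imwrite(f"pics/{n}0.png",c["color"][:,:,::-1])
    print(n,[(k,np.round(v,4).tolist()) for k,v in c.items() if k!="color"])
E
```

```text
{'clock': 0.0, 'joint_pos': [1.1264, 0.314, 0.045, 1.3036, -0.0, 1.4312], 'qvel': [-0.0027, -0.0008, -0.0016, 0.0005, 0.0004, 0.0006], 'tau': [0.0009, -48.0623, 29.8535, 0.0194, -0.0001, 0.0], 'tcp_pos': [0.1723, 0.548, 0.2304], 'orientation': [-0.0003, 0.1518, 0.9884, -0.0009], 'wrist_force': [-0.6899, -0.1152, 0.5664], 'ft_torque': [0.0428, 0.0155, -0.0131], 'grip_force': 0.0, 'finger_gap': 0.0853}
scene [('fx', 477.1042), ('fy', 477.1042), ('cx', 282.3744), ('cy', 211.1887), ('world_from_camera', [[-0.2569, -0.8317, 0.4922, 1.0678], [0.9664, -0.2267, 0.1214, 0.111], [0.0106, 0.5068, 0.862, 0.8367], [0.0, 0.0, 0.0, 1.0]])]
side [('fx', 517.5737), ('fy', 517.5737), ('cx', 284.856), ('cy', 213.4328), ('world_from_camera', [[0.7639, 0.315, -0.5633, -0.0681], [-0.6451, 0.3978, -0.6524, -0.8205], [0.0186, 0.8617, 0.5071, 0.7153], [0.0, 0.0, 0.0, 1.0]])]
wrist [('fx', 344.5568), ('fy', 344.5568), ('cx', 276.7737), ('cy', 211.764), ('hand_eye', [[0.0005, 0.9486, 0.3164, 0.0804], [1.0, -0.0006, 0.0003, -0.0002], [0.0004, 0.3164, -0.9486, -0.1431], [0.0, 0.0, 0.0, 1.0]])]
```

View pics/scene0.png

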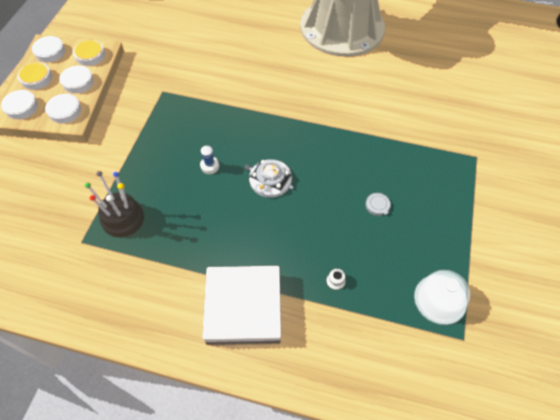

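View pics/side0.png

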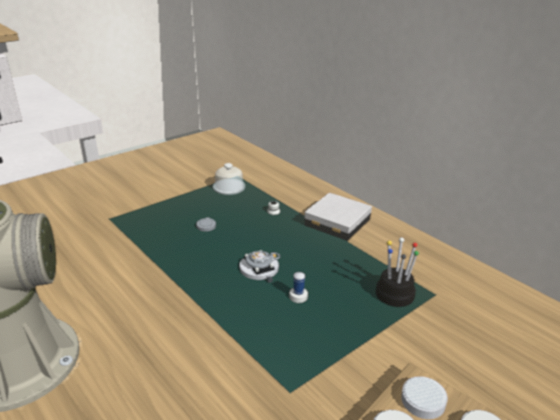

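The scene picture shows the die at (209,160), the holder at (271,178), the back at (378,204) with its lip towards lower right, the loupe at (337,279) and the dust cover at (443,297). The side picture shows the back at (206,225), the holder at (259,264) and the die at (299,288).

```bash
cat > h.py <<'E'
from workcell import env
import cv2,numpy as np
from scipy.spatial.transform import Rotation as R
def ray(c,px,T=None):
    T=c["world_from_camera"] if T is None else T
    T=np.array(T); u,v=px
    return T[:3,3],T[:3,:3]@np.array([(u-c["cx"])/c["fx"],-(v-c["cy"])/c["fy"],-1])
def onz(c,px,z,T=None):
    o,d=ray(c,px,T); return o+d*(z-o[2])/d[2]
def wristT(c,s):
    T=np.eye(4);q=s["orientation"];T[:3,:3]=R.from_quat([q[1],q[2],q[3],q[0]]).as_matrix();T[:3,3]=s["tcp_pos"]
    return T@np.array(c["hand_eye"])
def proj(c,p,T=None):
    T=np.array(c["world_from_camera"] if T is None else T)
    q=T[:3,:3].T@(np.array(p)-T[:3,3]); return np.array([c["cx"]+c["fx"]*q[0]/-q[2],c["cy"]-c["fy"]*q[1]/-q[2]])
def st():
    s=env.get_state(); print({k:np.round(s[k],4).tolist() for k in("clock","joint_pos","tcp_pos","orientation","wrist_force","finger_gap","grip_force")}); return s
E
python3 - <<'E'
from h import *
a=cv2.imread("pics/scene0.png");b=cv2.imread("pics/side0.png")
f=lambda i,x,y:cv2.resize(i[y:y+66,x:x+66],None,fx=4,fy=4,interpolation=cv2.INTER_CUBIC)
cv2.imwrite("pics/m.png",np.vstack([np.hstack([f(a,238,146),f(a,345,171),f(a,176,132)]),np.hstack([f(b,226,231),f(b,173,192),f(b,266,258)])]))
c=env.read_camera("scene");d=env.read_camera("side")
for n,p,q,z in(("back",(378,203),(206,224),.011),("hold",(271,176),(259,262),.02),("die",(209,165),(299,294),.01)):
    print(n,onz(c,p,z).round(4),onz(d,q,z).round(4))
E
```

```text
back [0.5266 0.1773 0.011 ] [0.52   0.1709 0.011 ]
hold [ 0.5258 -0.0486  0.02  ] [ 0.517  -0.0562  0.02  ]
die [ 0.5267 -0.1853  0.01  ] [ 0.5209 -0.1899  0.01  ]
```

View pics/m.png

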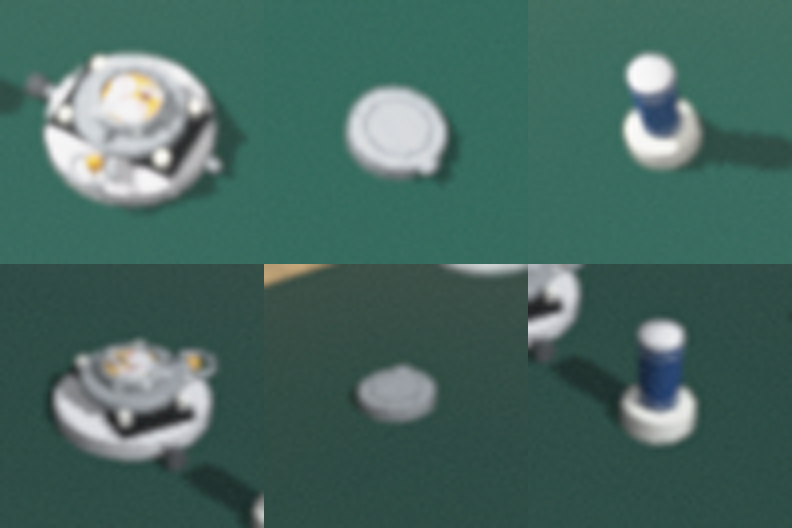

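Crops show the crown and bow pointing roughly towards +x, and the back's lip pointing diagonally to +x+y. I'll move the wrist camera over the back.

Emit:
carry_out --series '[{"travel":[1,-1,-0.2],"delta_rot":[0,0,0],"fingers":-1},{"travel":[1,-1,-0.2],"delta_rot":[0,0,0],"fingers":-1},{"travel":[1,-1,-0.2],"delta_rot":[0,0,0],"fingers":-1},{"travel":[1,-1,-0.2],"delta_rot":[0,0,0],"fingers":-1},{"travel":[1,-1,-0.2],"delta_rot":[0,0,0],"fingers":-1}]'

```text
clock: 0.88
tcp_pos: [0.2982, 0.4226, 0.2061]
orientation: [0.0, 0.152, 0.988, 0.0]
wrist_force: [-0.5, 1.6, -0.6]
finger_gap: 0.0858
grip_force: 0.0
```

Emit:
carry_out --series '[{"travel":[1,-1,-0.2],"delta_rot":[0,0,0],"fingers":-1},{"travel":[1,-1,-0.2],"delta_rot":[0,0,0],"fingers":-1},{"travel":[1,-1,-0.2],"delta_rot":[0,0,0],"fingers":-1},{"travel":[1,-1,-0.2],"delta_rot":[0,0,0],"fingers":-1},{"travel":[1,-1,-0.2],"delta_rot":[0,0,0],"fingers":-1}]'

```text
clock: 1.5
tcp_pos: [0.4233, 0.2976, 0.1811]
orientation: [0.0, 0.152, 0.988, 0.0]
wrist_force: [0.1, 0.6, 0.1]
finger_gap: 0.0855
grip_force: 0.0
```

Emit:
carry_out --series '[{"travel":[1,-1,-0.2],"delta_rot":[0,0,0],"fingers":-1},{"travel":[1,-1,-0.2],"delta_rot":[0,0,0],"fingers":-1},{"travel":[1,-1,-0.2],"delta_rot":[0,0,0],"fingers":-1},{"travel":[1,-1,-0.2],"delta_rot":[0,0,0],"fingers":-1},{"travel":[0,0,0],"delta_rot":[0,0,0],"fingers":-1}]'

```text
clock: 2.12
tcp_pos: [0.5239, 0.1968, 0.1606]
orientation: [-0.0, 0.153, 0.988, -0.0]
wrist_force: [-1.7, -0.2, -0.1]
finger_gap: 0.0854
grip_force: 0.0
```

Run:
```python
from h import *
s=st(); c=env.read_camera("wrist"); cv2.imwrite("pics/w1.png",cv2.resize(c["color"][:,:,::-1],(800,600),interpolation=cv2.INTER_CUBIC))
np.save("w1.npy",wristT(c,s))
```

```text
{'clock': 2.125, 'joint_pos': [0.216, 0.3141, -0.1282, 1.1289, -0.0002, 0.5242], 'tcp_pos': [0.5239, 0.1968, 0.1606], 'orientation': [-0.0001, 0.1535, 0.9882, -0.0001], 'wrist_force': [-1.7217, -0.1984, -0.115], 'finger_gap': 0.0854, 'grip_force': 0.0}
```

View pics/w1.png

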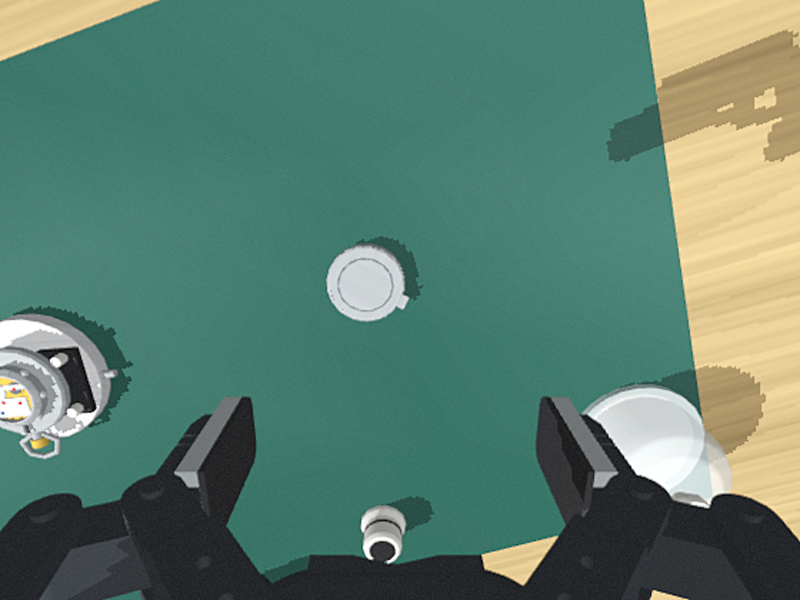

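The back's top is centred at about (365,284), with the lip tip at (405,301). The holder's crown is at (40,443), the loupe at (383,530), and the dust cover at lower right.

Run:
```python
from h import *
c=env.read_camera("wrist");T=np.load("w1.npy");k=.7
a=onz(c,(364.5*k,284*k),.011,T);b=onz(c,(405*k,301.5*k),.009,T)
print(a,b,np.linalg.norm((b-a)[:2]),np.degrees(np.arctan2(*(b-a)[1::-1])))
print("radius",[np.linalg.norm(onz(c,p,.009,T)[:2]-a[:2]) for p in((326*k,284*k),(365*k,323*k))])
print("cover",onz(c,(645*k,440*k),.05,T),"loupe",onz(c,(383*k,525*k),.015,T))
```

```text
[0.52288121 0.17668451 0.011     ] [0.54200956 0.19703139 0.009     ] 0.027926492831644077 46.76805766380026
radius [np.float64(0.02414131518094521), np.float64(0.026571861618549728)]
cover [0.65574486 0.31140519 0.05      ] loupe [0.69888657 0.131363   0.015     ]
```

Emit:
carry_out --series '[{"travel":[0,-0.08,-0.24],"delta_rot":[0,0,1],"fingers":-1},{"travel":[0,-0.08,-0.24],"delta_rot":[0,0,1],"fingers":-1},{"travel":[0,-0.08,-0.24],"delta_rot":[0,0,1],"fingers":-1},{"travel":[0,-0.08,-0.24],"delta_rot":[0,0,1],"fingers":-1},{"travel":[0,-0.08,-0.24],"delta_rot":[0,0,1],"fingers":-1}]'

```text
clock: 2.85
tcp_pos: [0.5216, 0.1897, 0.1315]
orientation: [-0.0, -0.1, 0.995, 0.0]
wrist_force: [0.1, -0.0, -0.5]
finger_gap: 0.0853
grip_force: 0.0
```

Emit:
carry_out --series '[{"travel":[0,-0.08,-0.24],"delta_rot":[0,0,1],"fingers":-1},{"travel":[0,-0.08,-0.24],"delta_rot":[0,0,1],"fingers":-1},{"travel":[0,-0.08,-0.24],"delta_rot":[0,0,1],"fingers":-1},{"travel":[0,-0.08,-0.24],"delta_rot":[0,0,1],"fingers":-1},{"travel":[0,-0.08,-0.24],"delta_rot":[0,0,1],"fingers":-1}]'

```text
clock: 3.48
tcp_pos: [0.5217, 0.1797, 0.1015]
orientation: [0.0, -0.343, 0.939, 0.0]
wrist_force: [0.2, 0.8, -0.2]
finger_gap: 0.0852
grip_force: 0.0
```

Emit:
carry_out --series '[{"travel":[0,0,0],"delta_rot":[0,0,1],"fingers":-1},{"travel":[0,0,0],"delta_rot":[0,0,0.24],"fingers":-1},{"travel":[0,0,0],"delta_rot":[0,0,0],"fingers":-1}]'

```text
clock: 3.85
tcp_pos: [0.5223, 0.1792, 0.1016]
orientation: [0.0, -0.398, 0.917, 0.0]
wrist_force: [0.5, 0.2, 1.1]
finger_gap: 0.0855
grip_force: 0.0
```

Run:
```python
from h import *
s=st(); c=env.read_camera("wrist"); T=wristT(c,s);np.save("w2.npy",T)
p=proj(c,(.523,.1767,.011),T);print(p)
x,y=(p-[93,70]).astype(int).clip(0);x=min(x,373);y=min(y,279);print("crop origin",x,y)
cv2.imwrite("pics/w2.png",cv2.resize(c["color"][y:y+140,x:x+186,::-1],None,fx=4,fy=4,interpolation=cv2.INTER_CUBIC))
```

```text
{'clock': 3.85, 'joint_pos': [0.185, 0.342, -0.2419, 0.9867, 0.0002, -0.634], 'tcp_pos': [0.5223, 0.1792, 0.1016], 'orientation': [0.0002, -0.3981, 0.9173, 0.0001], 'wrist_force': [0.4718, 0.2386, 1.0751], 'finger_gap': 0.0855, 'grip_force': 0.0}
[275.02687896 214.34446681]
crop origin 182 144
```

View pics/w2.png

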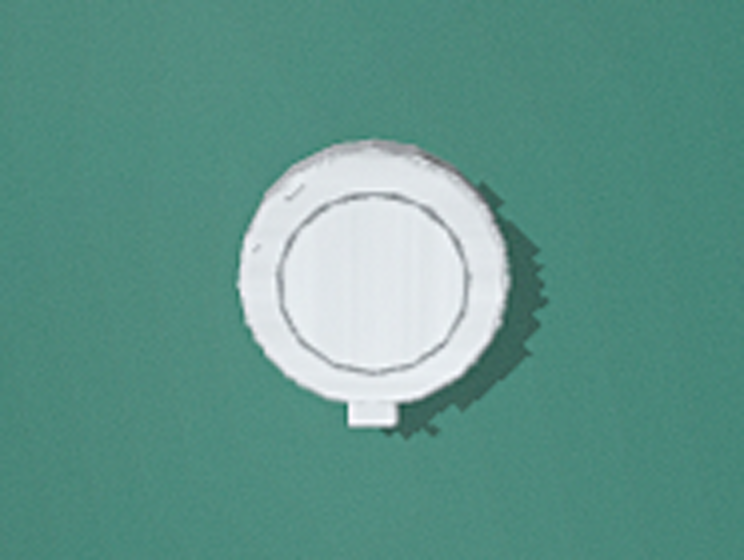

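The engraved ring is centred at crop (373.5,284), and the lip tip at (372.5,427) points straight down the image, so the tool is aligned with it.

Run:
```python
from h import *
c=env.read_camera("wrist");T=np.load("w2.npy")
a=onz(c,(182+373.5/4,144+284/4),.011,T);b=onz(c,(182+372.5/4,144+427/4),.009,T)
print(a,b,np.linalg.norm((b-a)[:2]),np.degrees(np.arctan2(*(b-a)[1::-1])), "toolx", 2*np.degrees(np.arctan2(.9173,-.3981))-180)
```

```text
[0.52315719 0.17723287 0.011     ] [0.54313052 0.19827411 0.009     ] 0.02901150424663975 46.49148304521476 toolx 46.92082502455801
```

Emit:
carry_out --series '[{"travel":[0.04,-0.08,-0.9],"delta_rot":[0,0,0],"fingers":-1},{"travel":[0,0,-0.9],"delta_rot":[0,0,0],"fingers":-1},{"travel":[0,0,-0.9],"delta_rot":[0,0,0],"fingers":-1},{"travel":[0,0,-0.9],"delta_rot":[0,0,0],"fingers":-1},{"travel":[0,0,-0.45],"delta_rot":[0,0,0],"fingers":-1}]'

```text
clock: 4.58
tcp_pos: [0.5228, 0.1764, -0.001]
orientation: [-0.001, -0.398, 0.917, 0.0]
wrist_force: [-0.8, -0.3, -0.1]
finger_gap: 0.0854
grip_force: 0.0
```

Emit:
carry_out --series '[{"travel":[0,0,0],"delta_rot":[0,0,0],"fingers":-1},{"travel":[0,0,0],"delta_rot":[0,0,0],"fingers":0.5},{"travel":[0,0,0],"delta_rot":[0,0,0],"fingers":0.5},{"travel":[0,0,0],"delta_rot":[0,0,0],"fingers":0.5},{"travel":[0,0,0],"delta_rot":[0,0,0],"fingers":0.5}]' --squeeze 25

```text
clock: 5.2
tcp_pos: [0.5244, 0.1767, 0.0013]
orientation: [0.001, -0.398, 0.917, -0.0]
wrist_force: [-1.2, 0.7, 5.4]
finger_gap: 0.0463
grip_force: 25.2
```

Emit:
carry_out --series '[{"travel":[0,0,0.4],"delta_rot":[0,0,0],"fingers":0.5},{"travel":[0,0,1],"delta_rot":[0,0,0],"fingers":0.5},{"travel":[-0.2,-0.8,1],"delta_rot":[0,0,-0.8],"fingers":0.5},{"travel":[-0.3,-0.9,1],"delta_rot":[0,0,-0.8],"fingers":0.5},{"travel":[-0.3,-0.9,1],"delta_rot":[0,0,-0.8],"fingers":0.5}]' --squeeze 40

```text
clock: 5.82
tcp_pos: [0.5033, 0.111, 0.1114]
orientation: [0.0, -0.284, 0.959, -0.0]
wrist_force: [0.0, 0.1, -0.3]
finger_gap: 0.0457
grip_force: 41.0
```

Emit:
carry_out --series '[{"travel":[-0.3,-0.9,0.8],"delta_rot":[0,0,-0.8],"fingers":0.5},{"travel":[-0.3,-0.9,0],"delta_rot":[0,0,-0.8],"fingers":0.5},{"travel":[-0.3,-0.9,0],"delta_rot":[0,0,-0.8],"fingers":0.5},{"travel":[-0.3,-0.9,0],"delta_rot":[0,0,-0.8],"fingers":0.5},{"travel":[-0.3,-0.9,0],"delta_rot":[0,0,-0.8],"fingers":0.5}]'

```text
clock: 6.45
tcp_pos: [0.4658, -0.0017, 0.1307]
orientation: [0.0, -0.088, 0.996, -0.0]
wrist_force: [0.1, 0.1, 1.2]
finger_gap: 0.0456
grip_force: 41.0
```

Emit:
carry_out --series '[{"travel":[-0.3,-0.9,0],"delta_rot":[0,0,-0.8],"fingers":0.5},{"travel":[-0.3,-0.9,0],"delta_rot":[0,0,-0.9],"fingers":0.5},{"travel":[0,0,0],"delta_rot":[0,0,0],"fingers":0.5},{"travel":[0,0,0],"delta_rot":[0,0,0],"fingers":0.5}]'

```text
clock: 6.95
tcp_pos: [0.4512, -0.0457, 0.1304]
orientation: [0.0, -0.005, 1.0, 0.0]
wrist_force: [0.1, -1.4, 0.2]
finger_gap: 0.0458
grip_force: 41.0
```

Run:
```python
from h import *
s=st(); c=env.read_camera("wrist"); T=wristT(c,s);np.save("w3.npy",T)
cv2.imwrite("pics/w3raw.png",c["color"][:,:,::-1])
cv2.imwrite("pics/w3.png",cv2.resize(c["color"][:,:,::-1],(800,600),interpolation=cv2.INTER_CUBIC))
```

```text
{'clock': 6.95, 'joint_pos': [-0.2785, 0.1396, -0.4342, 0.9966, 0.0004, -0.2887], 'tcp_pos': [0.4512, -0.0457, 0.1304], 'orientation': [0.0003, -0.0051, 1.0, 0.0002], 'wrist_force': [0.0629, -1.3718, 0.1843], 'finger_gap': 0.0458, 'grip_force': 41.0035}
```

View pics/w3.png

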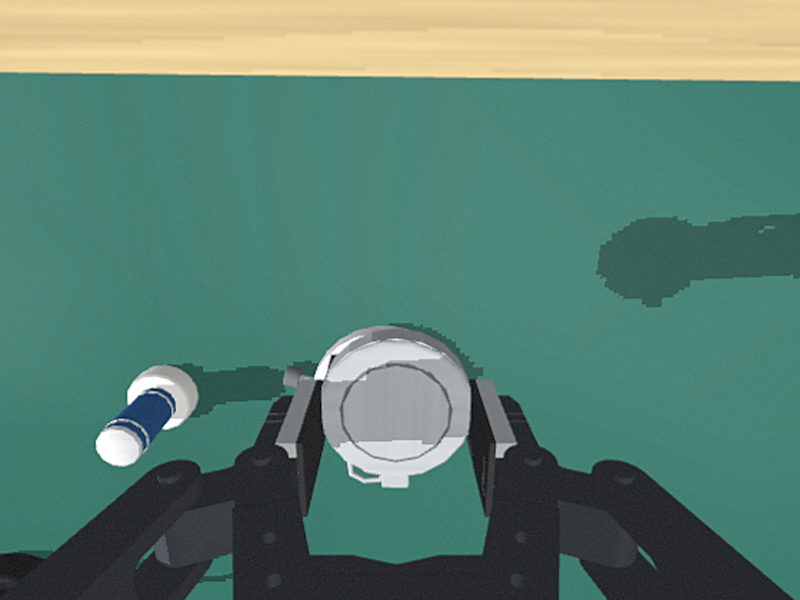

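The back is well held, its ring centred at (397,412) and its lip at (395,482), but it hides the holder. I'll shift the hand to +x to see the holder.

Emit:
carry_out --series '[{"travel":[1,0,0],"delta_rot":[0,0,0],"fingers":0.5},{"travel":[1,0,0],"delta_rot":[0,0,0],"fingers":0.5},{"travel":[1,0,0],"delta_rot":[0,0,0],"fingers":0.5},{"travel":[1,0,0],"delta_rot":[0,0,0],"fingers":0.5},{"travel":[1,0,0],"delta_rot":[0,0,0],"fingers":0.5}]'

```text
clock: 7.62
tcp_pos: [0.5771, -0.0448, 0.1299]
orientation: [-0.0, -0.006, 1.0, 0.0]
wrist_force: [-0.1, 0.3, -0.2]
finger_gap: 0.0457
grip_force: 41.0
```

Emit:
carry_out --series '[{"travel":[1,0,0],"delta_rot":[0,0,0],"fingers":0.5},{"travel":[0,0,0],"delta_rot":[0,0,0],"fingers":0.5},{"travel":[0,0,0],"delta_rot":[0,0,0],"fingers":0.5}]'

```text
clock: 8.0
tcp_pos: [0.6002, -0.0452, 0.1296]
orientation: [-0.001, -0.005, 1.0, 0.0]
wrist_force: [0.5, 0.5, -0.4]
finger_gap: 0.046
grip_force: 41.0
```

Run:
```python
from h import *
s=st(); c=env.read_camera("wrist"); T=wristT(c,s);np.save("w4.npy",T)
cv2.imwrite("pics/w4raw.png",c["color"][:,:,::-1])
p=proj(c,(.521,-.052,.028),T);print(p)
x,y=(p-[93,75]).astype(int).clip(0);x=min(x,360);y=min(y,270);print("crop origin",x,y)
cv2.imwrite("pics/w4.png",cv2.resize(c["color"][y:y+150,x:x+200,::-1],None,fx=4,fy=4,interpolation=cv2.INTER_CUBIC))
```

```text
{'clock': 8.0, 'joint_pos': [-0.2084, 0.4122, -0.063, 1.0972, 0.0001, -0.2189], 'tcp_pos': [0.6002, -0.0452, 0.1296], 'orientation': [-0.0008, -0.0052, 1.0, 0.0002], 'wrist_force': [0.4635, 0.5153, -0.3718], 'finger_gap': 0.046, 'grip_force': 41.0059}
[268.72680387  99.01659805]
crop origin 175 24
```

View pics/w4.png

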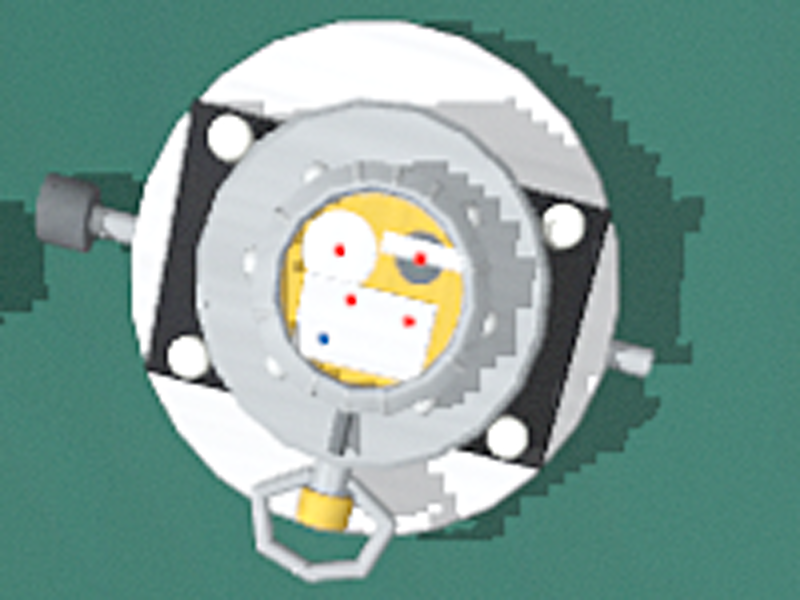

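The open case is well in view: case edge spans x 196–550 and y 98–468 in the crop, white pins are at (230,138), (563,227), (187,357), (507,438), crown end at (323,527), clamp screw knob at (67,212). The crown is turned somewhat towards −y.

Run:
```python
from h import *
c=env.read_camera("wrist");T=np.load("w4.npy")
P=lambda u,v,z:onz(c,(175+u/4,24+v/4),z,T)[:2]
pins=[P(*p,.028) for p in((230,138),(563,227),(187,357),(507,438))]
print("pins",np.round(pins,4),np.mean(pins,0)); 
for a,b in((0,1),(2,3),(0,2),(1,3)): d=pins[b]-pins[a];print(np.linalg.norm(d),np.degrees(np.arctan2(d[1],d[0])))
for z in(.024,.028):
    e=[P(196,290,z),P(550,275,z),P(370,98,z),P(365,468,z)]
    print(z,"case",np.round(e,4),"diam",np.linalg.norm(e[1]-e[0]),np.linalg.norm(e[3]-e[2]),"ctr",(e[0][1]+e[1][1])/2,(e[2][0]+e[3][0])/2)
ct=np.mean(pins,0)
for n,q in(("crown end",P(323,527,.0225)),("crown mid",P(325,508,.0225)),("knob",P(67,212,.02)),("stem in",P(348,412,.0295)),("stem out",P(344,452,.0295))):
    d=q-ct;print(n,q,np.linalg.norm(d),np.degrees(np.arctan2(d[1],d[0])))
# held back check from w3
T3=np.load("w3.npy");k=.7
for z in(.135,.14):
  a=onz(c,(397*k,412*k),z,T3);b=onz(c,(395.5*k,488*k),z-.002,T3);print(a,b,np.linalg.norm((b-a)[:2]),np.degrees(np.arctan2(*(b-a)[1::-1])))
print(wristT(c,env.get_state())[:3,:3])
```

```text
pins [[ 0.4961 -0.0757]
 [ 0.5091 -0.0208]
 [ 0.5306 -0.0841]
 [ 0.5436 -0.0289]] [ 0.51985463 -0.05238091]
0.05646024187418259 76.70871289888929
0.0566682360653246 76.77667014496551
0.03547120872841139 -13.638977104663043
0.03540334345887706 -13.303093994044513
0.024 case [[ 0.5197 -0.0827]
 [ 0.5166 -0.0222]
 [ 0.4895 -0.053 ]
 [ 0.5495 -0.0538]] diam 0.06058883705041589 0.060016925644149254 ctr -0.0524750219935957 0.5194575973121316
0.028 case [[ 0.5197 -0.0821]
 [ 0.5167 -0.0226]
 [ 0.4899 -0.0529]
 [ 0.549  -0.0536]] diam 0.05961498544540081 0.05905226643938526 ctr -0.05237971730594402 0.5194659357019287
crown end [ 0.56029387 -0.06140587] 0.04143406481051635 -12.580735574934321
crown mid [ 0.55685517 -0.06101603] 0.037994801985632286 -13.136465940830707
knob [ 0.50728998 -0.10491229] 0.05401311413554418 -103.4515069211721
stem in [ 0.53934304 -0.05652798] 0.01992475972130072 -12.013171062216626
stem out [ 0.54611316 -0.05723913] 0.026704165185214578 -10.482044715486312
[ 0.45387871 -0.04566692  0.135     ] [ 0.48486737 -0.04581591  0.133     ] 0.030989022535333872 -0.2754655942053933
[ 0.45087412 -0.04571623  0.14      ] [ 0.48080229 -0.04585921  0.138     ] 0.02992850961008666 -0.273727595520878
[[-1.02517330e-02 -9.48955475e-01 -3.15243411e-01]
 [ 9.99947414e-01 -9.81250395e-03 -2.98044167e-03]
 [-2.65020775e-04 -3.15257388e-01  9.49006169e-01]]
```

Holder: seat at (0.5197, −0.0524), crown at −13.3°; four pins, case edge and crown agree. Carry the back above it.

Emit:
carry_out --series '[{"travel":[-0.8,-0.07,-0.4],"delta_rot":[0,0,-0.58],"fingers":0.5},{"travel":[-0.8,-0.07,-0.4],"delta_rot":[0,0,-0.58],"fingers":0.5},{"travel":[-0.8,-0.07,-0.4],"delta_rot":[0,0,-0.58],"fingers":0.5},{"travel":[-0.8,-0.08,-0.4],"delta_rot":[0,0,-0.58],"fingers":0.5},{"travel":[0,0,-0.8],"delta_rot":[0,0,0],"fingers":0.5}]'

```text
clock: 8.72
tcp_pos: [0.5194, -0.0532, 0.0707]
orientation: [0.0, 0.112, 0.994, -0.0]
wrist_force: [0.7, -0.7, -0.5]
finger_gap: 0.0457
grip_force: 41.0
```

Emit:
carry_out --series '[{"travel":[0,0,-0.8],"delta_rot":[0,0,0],"fingers":0.5},{"travel":[0,0,0],"delta_rot":[0,0,0],"fingers":0.5},{"travel":[0,0,0],"delta_rot":[0,0,0],"fingers":0.5}]'

```text
clock: 9.1
tcp_pos: [0.5212, -0.0533, 0.0509]
orientation: [0.0, 0.111, 0.994, -0.0]
wrist_force: [0.9, 0.3, -0.0]
finger_gap: 0.0459
grip_force: 41.0
```

Run:
```python
from h import *
s=st(); q=s["orientation"];print("toolx yaw",np.degrees(np.arctan2(2*q[1]*q[2],q[1]**2-q[2]**2)))
```

```text
{'clock': 9.1, 'joint_pos': [-0.2552, 0.3424, -0.3828, 0.8448, 0.0001, -0.0324], 'tcp_pos': [0.5212, -0.0533, 0.0509], 'orientation': [0.0004, 0.1112, 0.9938, -0.0], 'wrist_force': [0.8542, 0.2725, -0.0083], 'finger_gap': 0.0459, 'grip_force': 41.0321}
toolx yaw 167.23188044764797
```

Emit:
carry_out --series '[{"travel":[-0.02,0.03,-0.25],"delta_rot":[0,0,-0.07],"fingers":0.5},{"travel":[0,0,-0.25],"delta_rot":[0,0,0],"fingers":0.5},{"travel":[0,0,0],"delta_rot":[0,0,0],"fingers":0.5}]'

```text
clock: 9.48
tcp_pos: [0.5201, -0.0523, 0.037]
orientation: [-0.001, 0.115, 0.993, 0.0]
wrist_force: [-0.1, 0.6, -0.4]
finger_gap: 0.0458
grip_force: 41.0
```

Emit:
carry_out --series '[{"travel":[0,0,-0.04],"delta_rot":[0,0,0],"fingers":0.5},{"travel":[0,0,0],"delta_rot":[0,0,0],"fingers":0.5}]'

```text
clock: 9.72
tcp_pos: [0.5207, -0.0525, 0.0366]
orientation: [0.0, 0.115, 0.993, 0.0]
wrist_force: [0.3, 0.4, -1.0]
finger_gap: 0.0456
grip_force: 41.0
```

Emit:
carry_out --series '[{"travel":[0,0,-0.04],"delta_rot":[0,0,0],"fingers":0.5},{"travel":[0,0,0],"delta_rot":[0,0,0],"fingers":0.5}]'

```text
clock: 9.98
tcp_pos: [0.5206, -0.0525, 0.0356]
orientation: [0.0, 0.115, 0.993, 0.0]
wrist_force: [-0.2, -0.2, 0.1]
finger_gap: 0.0455
grip_force: 41.0
```

Emit:
carry_out --series '[{"travel":[0,0,-0.04],"delta_rot":[0,0,0],"fingers":0.5},{"travel":[0,0,0],"delta_rot":[0,0,0],"fingers":0.5}]'

```text
clock: 10.22
tcp_pos: [0.5203, -0.0524, 0.0345]
orientation: [-0.0, 0.115, 0.993, 0.0]
wrist_force: [-1.0, 0.6, 0.8]
finger_gap: 0.0455
grip_force: 41.1
```

Emit:
carry_out --series '[{"travel":[0,0,-0.04],"delta_rot":[0,0,0],"fingers":0.5},{"travel":[0,0,0],"delta_rot":[0,0,0],"fingers":0.5}]'

```text
clock: 10.48
tcp_pos: [0.5205, -0.0525, 0.0338]
orientation: [-0.0, 0.115, 0.993, -0.0]
wrist_force: [-2.4, 0.6, 4.9]
finger_gap: 0.0457
grip_force: 41.4
```

The back touches the lugs (about 5 N). Ease up 0.5 mm and release.

Emit:
carry_out --series '[{"travel":[0,0,0.02],"delta_rot":[0,0,0],"fingers":0.5},{"travel":[0,0,0],"delta_rot":[0,0,0],"fingers":-0.3},{"travel":[0,0,0],"delta_rot":[0,0,0],"fingers":-1},{"travel":[0,0,0],"delta_rot":[0,0,0],"fingers":-1},{"travel":[0,0,0.3],"delta_rot":[0,0,0],"fingers":-1}]'

```text
clock: 11.1
tcp_pos: [0.5201, -0.0523, 0.0413]
orientation: [-0.001, 0.115, 0.993, 0.0]
wrist_force: [-1.2, -0.6, -1.0]
finger_gap: 0.0851
grip_force: 0.0
```

Emit:
carry_out --series '[{"travel":[0.8,0,1],"delta_rot":[0,0,0],"fingers":-1},{"travel":[0.8,0,1],"delta_rot":[0,0,0],"fingers":-1},{"travel":[0.8,0,1],"delta_rot":[0,0,0],"fingers":-1},{"travel":[0,0,0.5],"delta_rot":[0,0,0],"fingers":-1},{"travel":[0,0,0],"delta_rot":[0,0,0],"fingers":-1}]'

```text
clock: 11.72
tcp_pos: [0.5804, -0.0525, 0.1298]
orientation: [0.0, 0.115, 0.993, -0.0]
wrist_force: [0.0, -0.8, -2.1]
finger_gap: 0.0853
grip_force: 0.0
```

Run:
```python
from h import *
s=st(); c=env.read_camera("wrist"); T=wristT(c,s);np.save("w5.npy",T)
cv2.imwrite("pics/w5raw.png",c["color"][:,:,::-1])
p=proj(c,(.5197,-.0524,.042),T);print(p)
x,y=(p-[100,75]).astype(int).clip(0);x=min(x,360);y=min(y,270);print("crop origin",x,y)
cv2.imwrite("pics/w5.png",cv2.resize(c["color"][y:y+150,x:x+200,::-1],None,fx=4,fy=4,interpolation=cv2.INTER_CUBIC))
a=env.read_camera("scene");b=env.read_camera("side")
cv2.imwrite("pics/scene5.png",a["color"][:,:,::-1]);cv2.imwrite("pics/side5.png",b["color"][:,:,::-1])
```

```text
{'clock': 11.725, 'joint_pos': [-0.2279, 0.3751, -0.1188, 1.076, 0.0, 0.0018], 'tcp_pos': [0.5804, -0.0525, 0.1298], 'orientation': [0.0004, 0.1146, 0.9934, -0.0], 'wrist_force': [0.0234, -0.8352, -2.1283], 'finger_gap': 0.0853, 'grip_force': 0.0}
[256.39672005 130.94263138]
crop origin 156 55
```

View pics/w5.png

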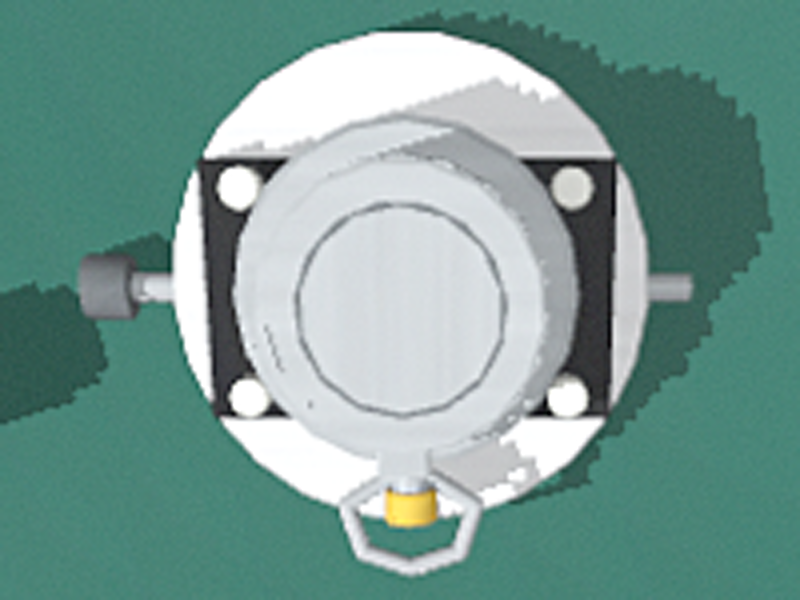

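The back rests on the rim with its lip right over the stem and crown; its ring is centred at (402,310), about 1 mm from the expected place. Now the die.

Run:
```python
from h import *
c=env.read_camera("scene");w=env.read_camera("wrist");T=np.load("w3.npy");k=.7
print("screwd",onz(c,(121,215),.02),onz(c,(88,186),.125),onz(c,(116,175),.12),onz(c,(93,198),.12))
print("die foot",onz(w,(162*k,397*k),.012,T),"top",onz(w,(120*k,445*k),.062,T))
a=cv2.imread("pics/w5raw.png");print(a.shape)
```

```text
screwd [ 0.69345588 -0.30829333  0.02      ] [ 0.70211147 -0.33582323  0.125     ] [ 0.66438503 -0.30104908  0.12      ] [ 0.72033191 -0.31897809  0.12      ]
die foot [ 0.51908576 -0.18518858  0.012     ] top [ 0.51808622 -0.18361114  0.062     ]
(420, 560, 3)
```

Emit:
carry_out --series '[{"travel":[0,-1,0],"delta_rot":[0,0,0],"fingers":-1},{"travel":[0,-1,0],"delta_rot":[0,0,0],"fingers":-1},{"travel":[0,-1,0],"delta_rot":[0,0,0],"fingers":-1},{"travel":[0,-1,0],"delta_rot":[0,0,0],"fingers":-1},{"travel":[0,0,0],"delta_rot":[0,0,0],"fingers":-1}]'

```text
clock: 12.6
tcp_pos: [0.58, -0.1539, 0.1283]
orientation: [-0.001, 0.116, 0.993, 0.0]
wrist_force: [0.3, 0.0, -0.1]
finger_gap: 0.0854
grip_force: 0.0
```

Run:
```python
from h import *
s=st(); c=env.read_camera("wrist"); T=wristT(c,s);np.save("w6.npy",T)
p=proj(c,(.524,-.187,.03),T);print(p)
x,y=(p-[100,75]).astype(int).clip(0);x=min(x,360);y=min(y,270);print("crop origin",x,y)
cv2.imwrite("pics/w6.png",cv2.resize(c["color"][y:y+150,x:x+200,::-1],None,fx=4,fy=4,interpolation=cv2.INTER_CUBIC))
```

```text
{'clock': 12.6, 'joint_pos': [-0.393, 0.4093, -0.0711, 1.0915, -0.0, -0.1606], 'tcp_pos': [0.58, -0.1539, 0.1283], 'orientation': [-0.0005, 0.1159, 0.9933, 0.0001], 'wrist_force': [0.3303, 0.0071, -0.0508], 'finger_gap': 0.0854, 'grip_force': 0.0}
[212.41787047 147.82631746]
crop origin 112 72
```

View pics/w6.png

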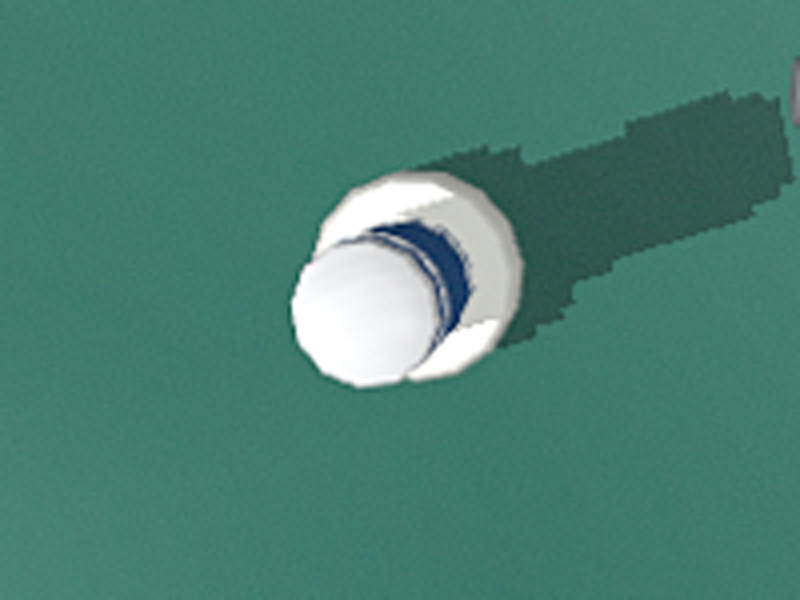

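The foot's outline is centred at crop (418,276), the handle's top at (365,312).

Run:
```python
from h import *
c=env.read_camera("wrist");T=np.load("w6.npy")
P=lambda u,v,z:onz(c,(112+u/4,72+v/4),z,T)[:2]
for z in(.008,.014):print(z,P(418,276,z),np.linalg.norm(P(523,276,z)-P(313,276,z)),np.linalg.norm(P(418,171,z)-P(418,381,z)))
for z in(.056,.062):print(z,P(365,312,z),np.linalg.norm(P(291,312,z)-P(438,312,z)))
```

```text
0.008 [ 0.52182323 -0.18721101] 0.039600865250699405 0.03914331776638767
0.014 [ 0.52136786 -0.18603759] 0.03869894092329 0.03825181425186774
0.056 [ 0.52158994 -0.18740909] 0.02285611952752165
0.062 [ 0.52103961 -0.18596872] 0.022219584382898862
```

Emit:
carry_out --series '[{"travel":[-0.78,-0.44,0],"delta_rot":[0,0,0],"fingers":-1},{"travel":[-0.78,-0.44,0],"delta_rot":[0,0,0],"fingers":-1},{"travel":[-0.78,-0.44,-0.2],"delta_rot":[0,0,0],"fingers":-1},{"travel":[0,0,-0.8],"delta_rot":[0,0,0],"fingers":-1},{"travel":[0,0,0],"delta_rot":[0,0,0],"fingers":-1}]'

```text
clock: 13.32
tcp_pos: [0.5207, -0.184, 0.1028]
orientation: [-0.002, 0.114, 0.993, 0.001]
wrist_force: [-0.4, 0.5, 0.4]
finger_gap: 0.085
grip_force: 0.0
```

```bash
python3 -c "
from h import *
s=st()"
```

```text
{'clock': 13.325, 'joint_pos': [-0.4852, 0.344, -0.2358, 0.9944, 0.0003, -0.2562], 'tcp_pos': [0.5207, -0.184, 0.1028], 'orientation': [-0.0015, 0.1143, 0.9934, 0.0008], 'wrist_force': [-0.4436, 0.516, 0.3728], 'finger_gap': 0.085, 'grip_force': 0.0}
```

Emit:
carry_out --series '[{"travel":[0.02,-0.09,-0.7],"delta_rot":[0,0,0],"fingers":-1},{"travel":[0,0,-0.8],"delta_rot":[0,0,0],"fingers":-1},{"travel":[0,0,-0.8],"delta_rot":[0,0,0],"fingers":-1},{"travel":[0,0,-0.7],"delta_rot":[0,0,0],"fingers":-1},{"travel":[0,0,-0.3],"delta_rot":[0,0,0],"fingers":-1}]'

```text
clock: 13.95
tcp_pos: [0.5225, -0.1868, 0.0211]
orientation: [-0.0, 0.114, 0.993, 0.0]
wrist_force: [-0.1, -0.9, 0.0]
finger_gap: 0.0857
grip_force: 0.0
```

Emit:
carry_out --series '[{"travel":[0,0,0],"delta_rot":[0,0,0],"fingers":1},{"travel":[0,0,0],"delta_rot":[0,0,0],"fingers":1},{"travel":[0,0,0],"delta_rot":[0,0,0],"fingers":1},{"travel":[0,0,0],"delta_rot":[0,0,0],"fingers":1},{"travel":[0,0,0],"delta_rot":[0,0,0],"fingers":1}]' --squeeze 40

```text
clock: 14.58
tcp_pos: [0.523, -0.188, 0.0223]
orientation: [0.001, 0.115, 0.993, -0.0]
wrist_force: [-0.4, 0.2, 5.0]
finger_gap: 0.0219
grip_force: 39.2
```

Emit:
carry_out --series '[{"travel":[0,0,0],"delta_rot":[0,0,0],"fingers":1},{"travel":[0,0,0],"delta_rot":[0,0,0],"fingers":1},{"travel":[0,0,0],"delta_rot":[0,0,0],"fingers":1}]' --squeeze 110

```text
clock: 14.95
tcp_pos: [0.5232, -0.1881, 0.0225]
orientation: [0.001, 0.115, 0.993, -0.0]
wrist_force: [0.3, 0.6, 5.9]
finger_gap: 0.0209
grip_force: 107.2
```

Emit:
carry_out --series '[{"travel":[0,0,0.6],"delta_rot":[0,0,0],"fingers":1},{"travel":[0,0,1],"delta_rot":[0,0,0],"fingers":1},{"travel":[0,0.4,1],"delta_rot":[0,0,0],"fingers":1},{"travel":[0,1,0.6],"delta_rot":[0,0,0],"fingers":1},{"travel":[0,1,0],"delta_rot":[0,0,0],"fingers":1}]'

```text
clock: 15.58
tcp_pos: [0.5235, -0.1277, 0.1037]
orientation: [0.001, 0.115, 0.993, -0.0]
wrist_force: [-0.1, -0.6, -1.9]
finger_gap: 0.0205
grip_force: 107.6
```

Emit:
carry_out --series '[{"travel":[0,1,0],"delta_rot":[0,0,0],"fingers":1},{"travel":[0,1,0],"delta_rot":[0,0,0],"fingers":1},{"travel":[-0.1,1,0],"delta_rot":[0,0,0],"fingers":1},{"travel":[0,0,0],"delta_rot":[0,0,0],"fingers":1},{"travel":[0,0,0],"delta_rot":[0,0,0],"fingers":1}]'

```text
clock: 16.2
tcp_pos: [0.5203, -0.0531, 0.1019]
orientation: [0.0, 0.115, 0.993, -0.0]
wrist_force: [0.1, -0.6, -1.6]
finger_gap: 0.0206
grip_force: 107.7
```

Run:
```python
from h import *
s=st(); c=env.read_camera("wrist"); T=wristT(c,s)
i=c["color"][:,:,::-1].copy()
x,y=(proj(c,(s["tcp_pos"]),T)-[130,120]).astype(int).clip(0);x=min(x,300);y=min(y,225);print(x,y)
w=cv2.resize(i[y:y+195,x:x+260],None,fx=3,fy=3,interpolation=cv2.INTER_CUBIC)[:, :400]
w=cv2.resize(i[y:y+195,x:x+260],(400,300))
b=env.read_camera("side");j=b["color"][:,:,::-1]
u,v=(proj(b,(.5197,-.0524,.06))-[33,40]).astype(int);print(u,v)
f=cv2.resize(j[v:v+75,u:u+66],(264,300),interpolation=cv2.INTER_CUBIC)
cv2.imwrite("pics/w7.png",np.hstack([w,f]))
```

```text
{'clock': 16.2, 'joint_pos': [-0.2551, 0.29, -0.3156, 0.9646, -0.0003, -0.0254], 'tcp_pos': [0.5203, -0.0531, 0.1019], 'orientation': [0.0003, 0.1146, 0.9934, -0.0002], 'wrist_force': [0.1296, -0.5644, -1.5573], 'finger_gap': 0.0206, 'grip_force': 107.7253}
147 158
225 206
```

View pics/w7.png

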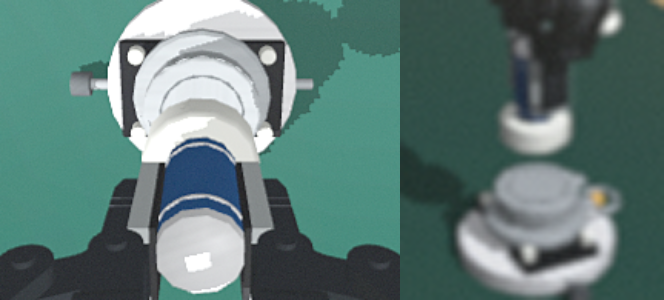

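The die is held upright above the back, which still sits on the rim (side view, right panel, at (540,190)). Lower it.

Emit:
carry_out --series '[{"travel":[0,0,-0.4],"delta_rot":[0,0,0],"fingers":1},{"travel":[0,0,-0.5],"delta_rot":[0,0,0],"fingers":1},{"travel":[0,0,-0.3],"delta_rot":[0,0,0],"fingers":1},{"travel":[0,0,0],"delta_rot":[0,0,0],"fingers":1}]'

```text
clock: 16.8
tcp_pos: [0.5192, -0.0526, 0.0704]
orientation: [-0.001, 0.115, 0.993, 0.0]
wrist_force: [0.6, 0.2, -0.7]
finger_gap: 0.0206
grip_force: 107.7
```

Emit:
carry_out --series '[{"travel":[0,0,-0.06],"delta_rot":[0,0,0],"fingers":1},{"travel":[0,0,-0.06],"delta_rot":[0,0,0],"fingers":1},{"travel":[0,0,0],"delta_rot":[0,0,0],"fingers":1}]'

```text
clock: 17.18
tcp_pos: [0.5202, -0.0527, 0.0687]
orientation: [0.0, 0.115, 0.993, 0.0]
wrist_force: [-0.0, 0.3, -1.3]
finger_gap: 0.0206
grip_force: 107.7
```

Emit:
carry_out --series '[{"travel":[0,0,-0.06],"delta_rot":[0,0,0],"fingers":1},{"travel":[0,0,0],"delta_rot":[0,0,0],"fingers":1}]'

```text
clock: 17.42
tcp_pos: [0.52, -0.0527, 0.067]
orientation: [-0.0, 0.115, 0.993, 0.0]
wrist_force: [0.0, -0.1, -1.3]
finger_gap: 0.0204
grip_force: 107.7
```

Emit:
carry_out --series '[{"travel":[0,0,-0.06],"delta_rot":[0,0,0],"fingers":1},{"travel":[0,0,0],"delta_rot":[0,0,0],"fingers":1}]'

```text
clock: 17.68
tcp_pos: [0.5199, -0.0527, 0.0659]
orientation: [-0.0, 0.115, 0.993, 0.0]
wrist_force: [-1.6, 0.6, 3.6]
finger_gap: 0.0202
grip_force: 107.8
```

Contact. Press on in 1.5 mm steps.

Emit:
carry_out --series '[{"travel":[0,0,-0.06],"delta_rot":[0,0,0],"fingers":1},{"travel":[0,0,0],"delta_rot":[0,0,0],"fingers":1}]'

```text
clock: 17.92
tcp_pos: [0.5201, -0.0528, 0.065]
orientation: [0.0, 0.115, 0.993, -0.0]
wrist_force: [-4.3, 0.1, 9.8]
finger_gap: 0.0206
grip_force: 108.0
```

Emit:
carry_out --series '[{"travel":[0,0,-0.06],"delta_rot":[0,0,0],"fingers":1},{"travel":[0,0,0],"delta_rot":[0,0,0],"fingers":1}]'

```text
clock: 18.18
tcp_pos: [0.5202, -0.0527, 0.0624]
orientation: [0.0, 0.115, 0.993, 0.0]
wrist_force: [0.5, 0.4, -1.1]
finger_gap: 0.021
grip_force: 107.7
```

Emit:
carry_out --series '[{"travel":[0,0,-0.06],"delta_rot":[0,0,0],"fingers":1},{"travel":[0,0,0],"delta_rot":[0,0,0],"fingers":1}]'

```text
clock: 18.42
tcp_pos: [0.5204, -0.0528, 0.0614]
orientation: [0.0, 0.115, 0.993, -0.0]
wrist_force: [-1.7, 0.7, 4.5]
finger_gap: 0.0206
grip_force: 108.0
```

It clicked (force dropped from 9.8 to −1.1 N), and contact is back at TCP z 0.0614, which is where home should be. Bear down more firmly.

Emit:
carry_out --series '[{"travel":[0,0,-0.06],"delta_rot":[0,0,0],"fingers":1},{"travel":[0,0,0],"delta_rot":[0,0,0],"fingers":1}]'

```text
clock: 18.68
tcp_pos: [0.5205, -0.0528, 0.0613]
orientation: [0.001, 0.115, 0.993, -0.0]
wrist_force: [-5.8, 1.3, 14.6]
finger_gap: 0.0205
grip_force: 109.2
```

Emit:
carry_out --series '[{"travel":[0,0,-0.06],"delta_rot":[0,0,0],"fingers":1},{"travel":[0,0,0],"delta_rot":[0,0,0],"fingers":1},{"travel":[0,0,0],"delta_rot":[0,0,0],"fingers":1}]'

```text
clock: 19.05
tcp_pos: [0.5206, -0.0528, 0.0612]
orientation: [0.001, 0.115, 0.993, -0.0]
wrist_force: [-8.4, 2.7, 26.0]
finger_gap: 0.0209
grip_force: 110.3
```

Emit:
carry_out --series '[{"travel":[0,0,0],"delta_rot":[0,0,0],"fingers":1},{"travel":[0,0,0],"delta_rot":[0,0,0],"fingers":1},{"travel":[0,0,0],"delta_rot":[0,0,0],"fingers":1},{"travel":[0,0,0],"delta_rot":[0,0,0],"fingers":1},{"travel":[0,0,0],"delta_rot":[0,0,0],"fingers":1}]'

```text
clock: 19.68
tcp_pos: [0.5206, -0.0528, 0.0612]
orientation: [0.001, 0.115, 0.993, -0.0]
wrist_force: [-8.9, 2.1, 25.4]
finger_gap: 0.0209
grip_force: 110.3
```

Run:
```python
from h import *
b=env.read_camera("side");j=b["color"][:,:,::-1]
u,v=(proj(b,(.5197,-.0524,.05))-[40,40]).astype(int)
f=cv2.resize(j[v:v+75,u:u+80],None,fx=5,fy=5,interpolation=cv2.INTER_CUBIC)
a=env.read_camera("wrist")["color"][:,:,::-1]
cv2.imwrite("pics/f.png",np.hstack([cv2.resize(a[150:345,147:407],(400,375)),f])); st()
```

```text
{'clock': 19.775, 'joint_pos': [-0.2545, 0.3289, -0.3732, 0.8663, -0.0002, -0.0249], 'tcp_pos': [0.5206, -0.0528, 0.0612], 'orientation': [0.0012, 0.1146, 0.9934, -0.0003], 'wrist_force': [-8.0131, 1.2588, 24.7407], 'finger_gap': 0.0207, 'grip_force': 110.3132}
```

```bash
python3 -c "
from workcell import env
print(env.hand_in())"
```

```text
the job is handed in; nothing more can be done
None
```

I handed in the job with the back clicked home (force fell from 9.8 N to nothing, then TCP stopped at 61.2 mm, about where home should be) and the gripped die still bearing on it at about 25 N; hand-in gave no verdict, and with the 10 pictures used up I judged the final seating from force and height only.

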